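Show both sides of a blender cover with the inspection mirror

ROBOT

A 6-joint arm with a two-finger parallel gripper is mounted at the origin on the work surface. World frame = base frame: x ahead of the robot, y to its left, z up, the work surface at z = 0. Lengths are in m, angles in rad, forces in N, time in s.
With the tool pointing down it reaches from about 0.35 to 0.875 m from the base axis. Payload 4.2 kg.
Tool frame: the origin (TCP) lies at the very end of the fingers, on their centre line; the grasp point (between the pads) lies 19 mm behind it; z points along the fingers, y is the line along which they close (so a half turn about z gives the same grasp; the last joint's range is limited). The gripper opens to 85 mm and grips with 20 to 120 N. Pads are 22 mm wide; open, the fingers measure 114 mm over their backs; the gripper's body (76 mm by 85 mm) begins 54 mm behind the grasp point. The pads swing forward as they close: fully open they stand 13 mm farther back than shut.
Start: joints at [-0.845, 0.385, 0.008, 0, -1.194, -0.259], TCP at [0.281, -0.558, 0.231] pointing down, gripper open.
Joint ranges: [-3.14, 3.14], [-1.21, 2.06], [-1.07, 1.41], [-3.16, 2.05], [-2.99, -0.16], [-3.1, 3.1]. Speed limits (rad/s): [2.79, 2.79, 3.14, 3.14, 3.14, 3.14].

INTERFACE

Orientations are given as a rotation vector (axis times angle).
In Python, from cell import manip gives the robot as it stands.
- The arm moves only by the shell command python3 nudge.py 'ROWS' [FORCE]. ROWS is rows parted by semicolons, their numbers by spaces, 1 to 8 of them, each of 7 numbers: dx, dy, dz in m, then a rotation vector rx, ry, rz in rad, then the finger opening in m; each row is the pose to reach, as a shift and turn from the pose commanded when the command began, along the tool's axes at that moment; what a row does not reach only later rows make up. A row lasts 1/10 s, in which the tool goes at most 0.05 m and 0.15 rad, less where a joint would pass 70% of its speed; a pose out of reach is approached as far as the arm can. The fingers move at their own pace and stop on an object; FORCE is the grip in N (left out, the last holds). Time passes only in rows, so rows that do not move let the fingers close. It prints the time, the measured TCP pose, the force, the opening and the grip force at its end.
- manip.observe(): the state, without advancing time (a new reading comes with each control period).
- manip.read_camera(name): name is "side" or "top"; returns the picture (480x640x3 uint8, red, green, blue); there is no depth.
- manip.camera_params(name): a dict with "vfov" (degrees; the focal length in pixels is half the picture's height over the tangent of half this angle, whatever the lens; pixels are square), "cx", "cy" (the principal point, pixels), "T" (4x4, takes a point from camera to world coordinates). Camera axes: x right, y down, z forward; pixel columns grow to the right and rows downward; lengths in m; the calibration is good to about 2 mm. A picture is of the moment at which its call begins. camera_params takes no time and is no camera call.
- manip.finish_job(): hands the job in; it is judged then, once.
The state is a dict: "clock": time; "joint_pos": joint angles; "joint_vel": joint speeds; "tau": joint torques, N m; "tool_pos": TCP position; "tool_rot": TCP orientation; "wrist_force": force on the tool from outside, world axes, zero at the start; "torque": the same for the moment, N m; "opening": finger opening in m; "grasp_force": force on a finger pad.
Only numpy, scipy, OpenCV 4.12 (cv2) and the standard library are available. Lean on these libraries where they do the work, as an engineer would, in place of code of your own. Each camera call takes 0.05 s, during which the arm holds its last target. There are 200 camera calls.

TASK

Take the white blender base cover off its sloping rest, stand it upright on its lower long edge, wholly on the black pad of the inspection stand and square to the mirror, and let go of it. Then grip the mirror by its yellow tab, swing it up to its balance point (upright, where it would fall neither way) and finish while still gripping it there, so that my colleague across the table can see the back of the cover; never let the mirror tip over towards the cover. Leave the blender cup base, tumbler, screwdriver and pry tool alone.

Things in the scene. Friction and masses are not known exactly. Their poses are not given: they have to be found in the camera images.
- cover: loose white plate 16 mm thick (own x), 120 wide (y), 100 tall (z), 0.18 kg; origin: centre of its lower long edge, z up the plate, +x out of the face with the purple gasket ring. Starts on the rest, leaning 0.7 rad from vertical, upper edge to the robot, gasket face up; its top 40 mm overhang the rest: pinch its thickness there; ring ends 23 mm below the edge. It lifts straight up off the rest.
- rest: fixed grey sloping rest, 120 x 130 mm foot, 80 mm high at most; origin at the underside of the foot near its centre; it holds the cover with a lip under the cover's lower edge and a 60 mm long board behind it, own +x is the side of the lip
- stand: fixed aluminium inspection stand, base plate 185 mm (own x, from -75 to +110 mm) by 190 mm (own y) by 10 mm thick; origin on the table near its centre. The mirror's hinge is on the robot side (own -x), the black pad on the far side (own +x).
- pad_centre (a point): centre of the top of the black rubber pad, 12 mm above the table; the pad measures 70 mm (own x) by 160 mm (own y); axes as the stand's: x points from the mirror to the pad, y runs along the hinge. The cover stands here with its 120 mm width along y.
- mirror_hinge (a point): fixed point on the middle of the mirror's hinge axis, 40 mm above the table, 110 mm to the -x side of pad_centre; the axis runs along this point's y
- mirror (a joint): mirror flap's tilt, rad: 0 = upright = balance point; negative leans to the robot side, positive to the cover. Starts on its stop arms at -0.7, other stop +1.0. Hinge nearly frictionless: released off 0 it falls the way it leans. Black plate 10 mm thick, 120 wide, 105 tall from the hinge, mirror glass on the pad side, 0.3 kg.
- mirror_tab (a point): middle of the top end of the yellow grip tab on the mirror's upper edge, 135 mm from the hinge; moves with the mirror: own z points from the hinge to the tab, own x out of the mirror face, own y along the hinge. The tab is 12 mm thick (x), 36 mm wide (y) and stands 30 mm beyond the black plate; pinch it across its thickness.
- cup_base: bystander: steel blender cup base, open cup of 88 mm diameter, 55 mm high, with blades; origin at the centre of its underside
- tumbler: bystander: transparent plastic tumbler, 74 mm diameter, 110 mm high; origin at the centre of its underside
- screwdriver: bystander: screwdriver lying flat, 180 mm long along own x
- pry_tool: bystander: yellow plastic pry tool lying flat, 158 mm long along own x, 18 mm wide, 9 mm thick

How it is judged:
On the way, in this order (a step that is already met when the one before it is completed fails the run):
1. the cover stands upright on its lower long edge on the black pad, square to the mirror, released (angle between cover's own z axis and vertical below 0.1 rad and x of cover in the frame of pad_centre between -0.027 and 0.027 m and y of cover in the frame of pad_centre between -0.025 and 0.025 m and z of cover in the frame of pad_centre between -0.004 and 0.005 m and angle between the x axis of cover and the x axis of pad_centre, either way round below 0.2 rad and contact force between the fingers and cover below 0.05 N and linear speed of cover below 0.02 m/s), for 0.3 s.
2. the mirror is gripped and held still at its balance point (value of joint mirror between -0.08 and 0.08 rad and velocity of joint mirror between -0.05 and 0.05 rad/s and contact force between the fingers and mirror above 1 N and contact force between mirror and cover below 0.05 N), for 0.3 s.
At the end, for the whole second after the job is handed in: Cover standing on the pad: upright within 0.1 rad, lower edge centre within 27 mm (x) and 25 mm (y) of the pad centre, on the pad within 5 mm, square within 0.2 rad, still, released. Mirror within 0.08 rad of upright, still, gripped with over 1 N, clear of the cover (all of step 1 and all of step 2); the arm keeps its last pose, push and grip.
It fails at once if the mirror tipped over its balance point towards the cover (past +0.3 rad) (value of joint mirror above 0.3 rad).
It fails at once if a bystander was moved by more than 30 mm (distance of any of cup_base, tumbler, screwdriver, pry_tool from where it was at the start of the episode above 0.03 m).
It also fails if it takes over 51 s, if anything falls off the work surface, if the arm or the gripper's body presses on something with over 40 N, if the wrist force passes 120 N, or if a joint passes its speed limit or range.

## Working session

There is one attempt and no reset: what is moved stays moved. The work goes in short steps, Python scripts to look and compute and a shell command to move; the robot and the scene stay as the last step left them, time stands still between calls to the robot, and variables do not carry over. Pictures are saved under pics/ and viewed, at most 10 in all, crops included, and the job is handed in when it is done.

```bash
ls; mkdir -p pics
python3 - <<'E'
from cell import manip
import cv2
o=manip.observe(); print({k:(v if not hasattr(v,'round') else v.round(3)) for k,v in o.items()})
for n in("side","top"):
    p=manip.camera_params(n); print(n,p)
    cv2.imwrite(f"pics/{n}0.png",cv2.cvtColor(manip.read_camera(n),cv2.COLOR_RGB2BGR))
E
```

```text
cell.py
nudge.py
pics
{'clock': 0.0, 'joint_pos': array([-0.845,  0.386,  0.007, -0.   , -1.194, -0.259]), 'joint_vel': array([ 0.   ,  0.002,  0.001,  0.001, -0.   , -0.   ]), 'tau': array([ 0.0000e+00, -3.9229e+01,  1.8840e+01,  4.1860e+00, -5.0000e-03,
       -0.0000e+00]), 'tool_pos': array([ 0.281, -0.558,  0.23 ]), 'tool_rot': array([ 7.260e-01, -3.056e+00, -3.000e-03]), 'wrist_force': array([-0.195, -0.251, -0.108]), 'torque': array([ 0.047, -0.029, -0.001]), 'grasp_force': 0.0, 'opening': 0.08519179211267831}
side {'vfov': 49.93465364646058, 'cx': 321.1263412757901, 'cy': 250.8049488667577, 'T': array([[-0.98500283, -0.13513839,  0.10727091,  0.52909378],
       [-0.17166031,  0.70492773, -0.68819302,  0.76791006],
       [ 0.01738306, -0.69628623, -0.7175537 ,  0.94840691],
       [ 0.        ,  0.        ,  0.        ,  1.        ]])}
top {'vfov': 49.2188297754269, 'cx': 311.84973828313167, 'cy': 247.77687090512117, 'T': array([[-0.08273053, -0.97600525,  0.20141852,  0.38731792],
       [-0.99656354,  0.08185287, -0.01269696,  0.01280322],
       [-0.00409438, -0.20177678, -0.97942298,  1.3616784 ],
       [ 0.        ,  0.        ,  0.        ,  1.        ]])}
```

View pics/side0.png

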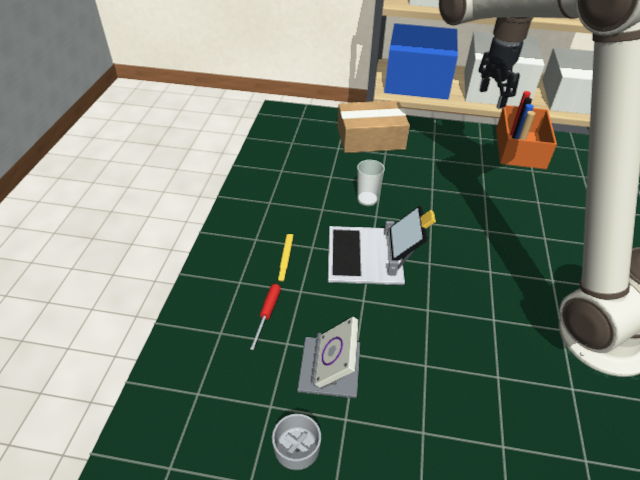

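View pics/top0.png

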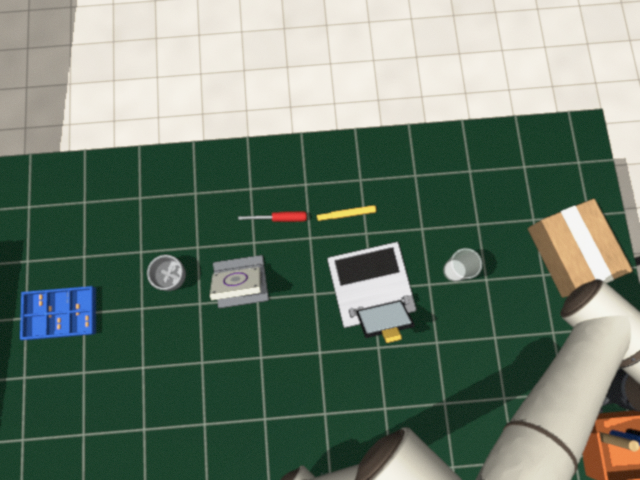

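The side view shows the cover at about (335,355), the pad at (347,252) and the tab at (428,219). The top view has the cover at (236,282), the pad at (367,265) and the tab at (392,336). I'll zoom in for exact corners.

Run:
```python
import cv2
a=cv2.imread("pics/top0.png")[235:350,200:420]; b=cv2.imread("pics/side0.png")[200:400,290:450]
def z(im,x0,y0,s,step=20):
    im=cv2.resize(im,None,fx=s,fy=s,interpolation=cv2.INTER_CUBIC)
    for x in range(-(-x0//step)*step,x0+im.shape[1]//s+1,step):
        cv2.putText(im,str(x),(int((x-x0+.5)*s),10),0,.35,(0,255,255)); cv2.line(im,(int((x-x0+.5)*s),12),(int((x-x0+.5)*s),im.shape[0]),(0,120,255),1) if 0 else cv2.line(im,(int((x-x0+.5)*s),12),(int((x-x0+.5)*s),18),(0,255,255),1)
    for y in range(-(-y0//step)*step,y0+int(im.shape[0]/s),step):
        cv2.putText(im,str(y),(0,int((y-y0+.5)*s)),0,.35,(0,255,255)); cv2.line(im,(24,int((y-y0+.5)*s)),(30,int((y-y0+.5)*s)),(0,255,255),1)
    return im
cv2.imwrite("pics/topz.png",z(a,200,235,3.6)); cv2.imwrite("pics/sidez.png",z(b,290,200,3))
```

```text
Traceback (most recent call last):
TypeError: 'float' object cannot be interpreted as an integer
```

```bash
cat > z.py <<'E'
import cv2
def z(im,x0,y0,s,step=20):
    im=cv2.resize(im,None,fx=s,fy=s,interpolation=cv2.INTER_CUBIC); f=(0,255,255)
    for x in range(-(-x0//step)*step,x0+int(im.shape[1]/s),step):
        X=int((x-x0+.5)*s); cv2.putText(im,str(x),(X,10),0,.35,f); cv2.line(im,(X,12),(X,20),f,1)
    for y in range(-(-y0//step)*step,y0+int(im.shape[0]/s),step):
        Y=int((y-y0+.5)*s); cv2.putText(im,str(y),(0,Y),0,.35,f); cv2.line(im,(24,Y),(32,Y),f,1)
    return im
E
python3 - <<'E'
from z import *
a=cv2.imread("pics/top0.png")[235:350,200:420]; b=cv2.imread("pics/side0.png")[200:400,290:450]
cv2.imwrite("pics/topz.png",z(a,200,235,3.6)); cv2.imwrite("pics/sidez.png",z(b,290,200,3))
E
```

```text
(no output)
```

View pics/topz.png

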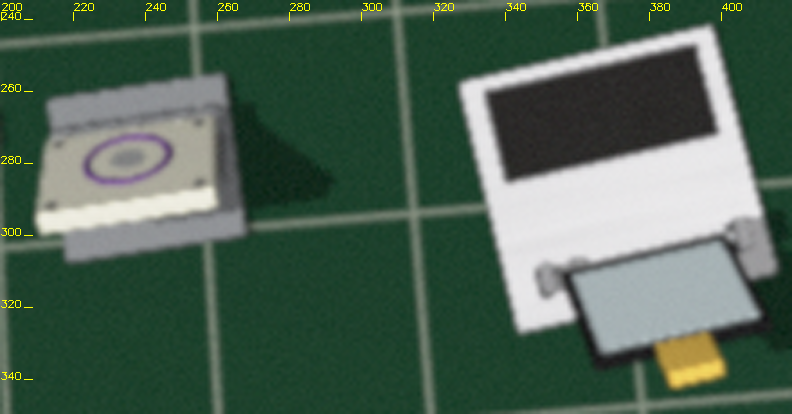

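View pics/sidez.png

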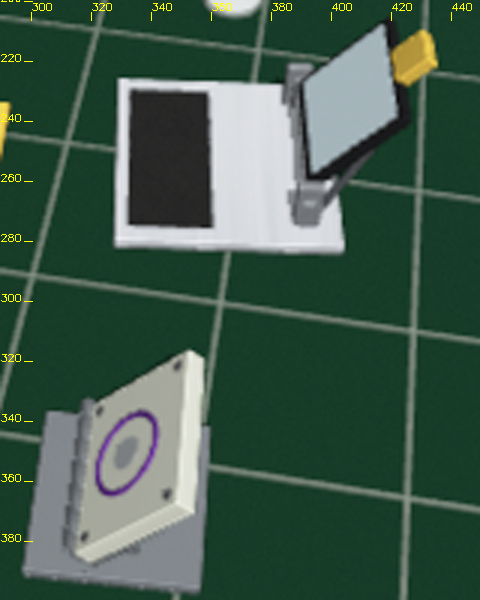

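Pad corners, cover corners and tab end are clear in both zooms: topz has the pad at (485,92)…(507,182) and the cover's upper edge at (38,213)-(217,188), and sidez has the matching corners. Next I fit poses.

```bash
cat > fit.py <<'E'
import numpy as np
from cell import manip
from scipy.spatial.transform import Rotation as R
from scipy.optimize import least_squares
P={n:manip.camera_params(n) for n in("top","side")}
def proj(n,X):
    p=P[n];T=np.array(p["T"]);c=(np.atleast_2d(X)-T[:3,3])@T[:3,:3]
    f=240/np.tan(np.radians(p["vfov"])/2)
    return c[:,:2]/c[:,2:]*f+[p["cx"],p["cy"]]
Z={"top":(200,235,3.6),"side":(290,200,3.)}
def px(n,q): x0,y0,s=Z[n]; return np.array(q)/s+[x0-.5,y0-.5]
def fit(obs,x0,rot):   # obs: {cam:[(pix),(model)]}
    def r(v): return np.concatenate([(proj(n,rot(v).apply(np.array(m)/1000)+v[:3])-px(n,q)).ravel() for n,(q,m) in obs.items()])
    s=least_squares(r,x0); return s.x,r(s.x)
E
cat > f1.py <<'E'
from fit import *
np.set_printoptions(precision=4,suppress=True)
pm=lambda *a:[(35*i,80*j,0) for i,j in a]
pad={"top":([(485,92),(697,45),(718,132),(507,182)],pm((1,1),(1,-1),(-1,-1),(-1,1))),
"side":([(130,91),(209,95),(213,226),(128,224)],pm((1,-1),(-1,-1),(-1,1),(1,1)))}
v,r=fit(pad,[.6,-.1,.012,0],lambda v:R.from_euler('z',v[3])); print("pad",v,r.round(1))
hinge=v[:3]+R.from_euler('z',v[3]).apply([-.11,0,.028]); tab=hinge+R.from_euler('z',v[3]).apply([-.135*np.sin(.7),0,.135*np.cos(.7)])
print("hinge",hinge,"tab",tab)
for n in P: x0,y0,s=Z[n]; print(n,"tab zoom px",(proj(n,tab)-[x0-.5,y0-.5])*s)
cov={"top":([(38,213),(217,188),(40,235),(217,208)],[(8,60,100),(8,-60,100),(-8,60,100),(-8,-60,100)]),
"side":([(190,350),(181,507),(204,358),(195,517),(77,552),(90,563)],[(8,-60,100),(8,60,100),(-8,-60,100),(-8,60,100),(8,60,0),(-8,60,0)])}
rc=lambda v:R.from_euler('z',v[3])*R.from_euler('y',-v[4])
w,r=fit(cov,[.5,.15,.05,0,.7],rc); print("cover",w,r.round(1)); print("top edge",rc(w).apply([0,0,.1])+w[:3])
E
python3 f1.py
cat >> fit.py <<'E'
np.set_printoptions(precision=4,suppress=True)
def frame(yaw,lean):  # tool axes for gripping a plate leaning `lean` to the robot
    c=(R.from_euler('z',yaw)*R.from_euler('y',-lean)).as_matrix()
    return R.from_matrix(np.c_[-c[:,1],-c[:,0],-c[:,2]])
def delta(p,rot):
    o=manip.observe(); r=R.from_rotvec(o["tool_rot"])
    d=r.inv().apply(np.array(p)-o["tool_pos"]); a=(r.inv()*rot).as_rotvec()
    print("delta",d.round(4),a.round(3),"rows",max(np.linalg.norm(d)/.05,np.linalg.norm(a)/.15).round(1))
E
cat >> f1.py <<'E'
v2,r=fit(pad,[.6,-.1,0],lambda v:R.from_euler('z',v[2])) if 0 else (None,None)
def rz(q): return R.from_euler('z',q)
s=least_squares(lambda u:np.concatenate([(proj(n,rz(u[2]).apply(np.array(m)/1000)+[u[0],u[1],.012])-px(n,q)).ravel() for n,(q,m) in pad.items()]),[.6,-.1,.1])
print("pad z fixed",s.x,s.fun.round(1))
f=frame(w[3],.7); g=rc(w).apply([0,0,.078])+w[:3]; print("grasp tcp",g)
delta(g-f.apply([0,0,.09])+[0,0,.003],f)
E
python3 f1.py
```

```text
pad [ 0.6065 -0.1443  0.0068  0.1425] [-0.2 -0.6 -0.1 -0.9  0.8  0.5 -0.1  0.2  0.1 -0.3  0.2 -0.7  0.3  0.9
 -0.1  0.6]
hinge [ 0.4976 -0.1599  0.0348] tab [ 0.4115 -0.1723  0.138 ]
top tab zoom px [[697.7453 373.4672]]
side tab zoom px [[429.54   48.832]]
cover [0.6152 0.1947 0.0269 0.0697 0.7131] [-0.3  0.7 -0.5  0.1  0.5  0.   0.6  0.  -0.1 -0.3 -0.9 -1.1  0.9  0.7
  0.5 -0.9 -1.4  1.   0.3  0.6]
top edge [0.5499 0.1901 0.1025]
pad z fixed [ 0.6059 -0.1421  0.1422] [-1.  -0.6 -0.6 -1.   0.3  0.5 -0.8  0.3  0.3 -1.1  0.5 -1.6  0.6  0.1
  0.  -0.2]
grasp tcp [0.5643 0.1911 0.0859]
delta [-0.5364  0.5636  0.0736] [ 0.618 -0.409 -1.124] rows 15.6
```

```bash
python3 nudge.py '0 0 -.1 0 0 0 .06;0 0 -.1 0 0 0 .06;-.53 .56 -.03 .62 -.41 -1.12 .06;-.53 .56 -.03 .62 -.41 -1.12 .06;-.53 .56 -.03 .62 -.41 -1.12 .06;-.53 .56 -.03 .62 -.41 -1.12 .06;-.53 .56 -.03 .62 -.41 -1.12 .06;-.53 .56 -.03 .62 -.41 -1.12 .06' 30
cat >> fit.py <<'E'
COV=np.array([.6152,.1947,.0290]); CF=frame(.0697,.7); G=COV-CF.apply([0,0,.078])
E
python3 -c "
from fit import *
print(manip.observe()['joint_pos'])
delta(G-CF.apply([0,0,.09]),CF)"
```

```text
clock: 0.9
tool_pos: [0.3668, -0.2701, 0.3041]
tool_rot: [-1.592, 2.238, -0.469]
wrist_force: [1.1, 0.2, 0.1]
opening: 0.0595
grasp_force: 0.0
[-0.3489 -0.1679 -0.4792 -0.1421 -0.7844  0.0908]
delta [-0.4625  0.094   0.166 ] [ 0.198 -0.136 -0.368] rows 10.0
```

```bash
python3 nudge.py '-.23 .05 .04 .1 -.07 -.18 .06;-.23 .05 .04 .1 -.07 -.18 .06;-.23 .05 .04 .1 -.07 -.18 .06;-.23 .05 .04 .1 -.07 -.18 .06;-.46 .09 .12 .2 -.14 -.37 .06;-.46 .09 .12 .2 -.14 -.37 .06;-.46 .09 .12 .2 -.14 -.37 .06;-.46 .09 .12 .2 -.14 -.37 .06'; python3 nudge.py '0 0 0 0 0 0 .06;0 0 0 0 0 0 .06'
python3 -c "
from fit import *
delta(G-CF.apply([0,0,.09]),CF);delta(G,CF)"
```

```text
clock: 1.7
tool_pos: [0.4549, 0.03, 0.2644]
tool_rot: [-1.879, 1.753, -0.617]
wrist_force: [1.6, -1.5, 1.0]
opening: 0.0599
grasp_force: 0.0
clock: 1.9
tool_pos: [0.4542, 0.0279, 0.2629]
tool_rot: [-1.88, 1.756, -0.615]
wrist_force: [0.5, -0.1, -0.2]
opening: 0.0598
grasp_force: 0.0
delta [-0.1546  0.0169  0.1229] [ 0.02   0.005 -0.003] rows 4.0
delta [-0.1542  0.0151  0.2129] [ 0.02   0.005 -0.003] rows 5.3
```

```bash
python3 nudge.py '-.155 .017 .08 .02 0 0 .06;-.155 .017 .08 .02 0 0 .06;-.155 .017 .08 .02 0 0 .06;-.155 .017 .08 .02 0 0 .06;-.155 .017 .12 .02 0 0 .06;-.155 .017 .12 .02 0 0 .06;-.155 .017 .12 .02 0 0 .06'
python3 - <<'E'
from fit import *; from z import *
delta(G,CF)
a=manip.read_camera("top")[:,:,::-1];b=manip.read_camera("side")[:,:,::-1]
A=z(a[230:340,170:300],170,230,3);B=z(b[260:400,270:430],270,260,3)
import cv2
c=np.zeros((420,870,3),np.uint8);c[:A.shape[0],:390]=A;c[:,390:870]=B;cv2.imwrite("pics/pre.png",c[:,:800])
E
```

```text
clock: 2.6
tool_pos: [0.5067, 0.1913, 0.2005]
tool_rot: [-1.907, 1.788, -0.592]
wrist_force: [-0.5, 0.4, -0.7]
opening: 0.0606
grasp_force: 0.0
delta [0.0037 0.0199 0.1245] [ 0.061 -0.004 -0.004] rows 2.5
```

View pics/pre.png

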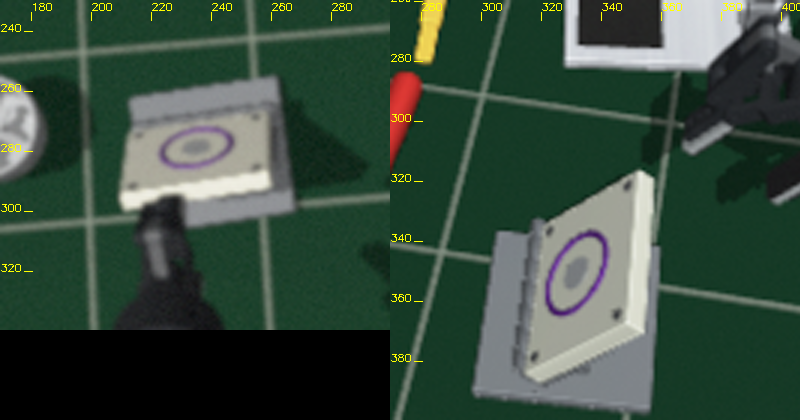

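The view shows the gripper clear of the cover and lined up with its upper edge. The upper edge's left end is at about (212,293) in the top image.

```bash
python3 nudge.py '.004 .02 .03 .06 0 0 .06;.004 .02 .03 .06 0 0 .06;.004 .02 .03 .06 0 0 .06;.004 .02 .03 .06 0 0 .06'
python3 -c "
from fit import *
delta(G,CF); o=manip.observe()
t=R.from_rotvec(o['tool_rot']).as_matrix(); print(t[:,2],CF.as_matrix()[:,2]);print(o['joint_pos'])"
```

```text
clock: 3.1
tool_pos: [0.5079, 0.1889, 0.2035]
tool_rot: [-1.904, 1.785, -0.599]
wrist_force: [-0.4, -1.5, -0.1]
opening: 0.06
grasp_force: 0.0
delta [0.001  0.0233 0.1262] [ 0.055 -0.006 -0.003] rows 2.6
[ 0.5998  0.0356 -0.7994] [ 0.6427  0.0449 -0.7648]
[ 0.2974  0.0429 -0.9718  2.052  -0.1605 -2.244 ]
```

```bash
python3 nudge.py '0 0 0 -.15 0 0 .06;0 0 0 -.3 0 0 .06;0 0 0 -.3 0 0 .06;0 0 0 -.3 0 0 .06' | head -3
python3 - <<'E' | tee kin.log
from fit import *
o=manip.observe(); print(list(o['joint_pos'].round(4)),list(o['tool_pos'].round(4)),list(R.from_rotvec(o['tool_rot']).as_matrix()[:,2].round(4)))
E
```

```text
clock: 3.5
tool_pos: [0.535, 0.1832, 0.2249]
tool_rot: [-1.93, 1.851, -0.569]
[np.float64(0.6065), np.float64(0.0679), np.float64(-0.8628), np.float64(1.1629), np.float64(-0.3398), np.float64(-1.6259)] [np.float64(0.535), np.float64(0.1832), np.float64(0.2249)] [np.float64(0.55), np.float64(0.0092), np.float64(-0.8351)]
```

```bash
python3 nudge.py '0 0 -.02 -.1 0 0 .06;0 0 -.03 -.2 0 0 .06;0 0 -.03 -.2 0 0 .06;0 0 -.03 -.2 0 0 .06' | head -3
cat > st.py <<'E'
from fit import *
o=manip.observe(); print(o['joint_pos'].round(4).tolist(),o['tool_pos'].round(4).tolist(),R.from_rotvec(o['tool_rot']).as_matrix()[:,2].round(4).tolist())
E
python3 st.py
```

```text
clock: 3.9
tool_pos: [0.5187, 0.1853, 0.2513]
tool_rot: [-2.054, 1.97, -0.392]
[0.7582, 0.0772, -0.5495, 0.4047, -0.6969, -0.9966] [0.5187, 0.1853, 0.2513] [0.3735, 0.0056, -0.9276]
```

```bash
cat > kin.py <<'E'
from fit import *
D=[([-.845,.386,.007,0,-1.194,-.259],[.281,-.558,.230],R.from_rotvec([.726,-3.056,-.003])),
([-0.3489,-0.1679,-0.4792,-0.1421,-0.7844,0.0908],[.3668,-.2701,.3041],R.from_rotvec([-1.592,2.238,-.469])),
([0.2974,0.0429,-0.9718,2.052,-0.1605,-2.244],[.5079,.1889,.2035],R.from_rotvec([-1.904,1.785,-.599])),
([0.6065,0.0679,-0.8628,1.1629,-0.3398,-1.6259],[.535,.1832,.2249],R.from_rotvec([-1.93,1.851,-.569])),
([0.7582,0.0772,-0.5495,0.4047,-0.6969,-0.9966],[.5187,.1853,.2513],R.from_rotvec([-2.054,1.97,-.392]))]
M=[];b=[]
for q,p,r in D:
    tz=R.from_euler('z',-q[0]).apply(r.apply([0,0,1])); t=R.from_euler('z',-q[0]).apply(p); P_=q[1]-q[2]
    M+=[[1,0,0,np.sin(q[1]),np.cos(P_),np.sin(P_),tz[0]],[0,0,1,0,0,0,tz[1]],[0,1,0,np.cos(q[1]),-np.sin(P_),np.cos(P_),tz[2]]]; b+=list(t)
K,*_=np.linalg.lstsq(np.array(M),b,rcond=None)   # a,h,lateral,L1,L2,off,L3
def rot(q,s4=1,s6=1):
    m=R.from_euler('z',q[0])*R.from_euler('y',q[1]-q[2])*R.from_euler('x',s4*q[3])*R.from_euler('y',-q[4])*R.from_euler('x',s6*q[5])
    m=m.as_matrix(); return R.from_matrix(np.c_[m[:,1]*-1,-m[:,2]*-1*-1,m[:,0]]) if 0 else R.from_matrix(np.c_[m[:,1],m[:,2],m[:,0]])
E
cat > k1.py <<'E'
from kin import *
print(K,(np.array(M)@K-b).round(4))
for s4 in(1,-1):
  for s6 in(1,-1):
    print(s4,s6,[(r.inv()*rot(q,s4,s6)).as_rotvec().round(2).tolist() for q,p,r in D])
E
python3 k1.py
```

```text
[ 0.319  -0.0659 -0.1127  0.4061  0.1015  0.0958  0.1167] [-0.0025  0.0476  0.015  -0.0063  0.0274 -0.0125 -0.0015 -0.161   0.0073
 -0.0066  0.0061 -0.0073  0.0168  0.08   -0.0025]
1 1 [[0.0, 0.0, 2.62], [0.31, -0.0, 3.11], [-0.4, -0.0, 2.74], [-0.76, 0.0, 2.09], [-0.58, 0.0, 1.74]]
1 -1 [[0.0, 0.0, 3.14], [0.29, 0.03, 2.93], [-0.18, -0.23, 0.97], [-0.04, -0.64, -0.83], [0.36, -0.56, -2.44]]
-1 1 [[0.0, 0.0, 2.62], [0.0, 0.0, -2.96], [0.0, 0.0, -1.35], [-0.0, 0.0, -0.11], [0.0, 0.0, 1.15]]
-1 -1 [[0.0, 0.0, 3.14], [0.0, 0.0, -3.14], [-0.0, 0.0, -3.14], [-0.0, -0.0, -3.14], [0.0, 0.0, 3.14]]
```

```bash
python3 - <<'E'
s=open('kin.py').read()
i=s.index("M=[];b=[]"); j=s.index("def rot(")
new='''def rows(q):
    z1=R.from_euler('z',q[0]); u=z1*R.from_euler('y',q[1]); f=z1*R.from_euler('y',q[1]-q[2]); w=f*R.from_euler('x',-q[3]); t=rot(q)
    X=lambda r,*v:r.apply(v)
    return np.c_[X(z1,1,0,0),X(z1,0,1,0),X(z1,0,0,1),X(u,0,0,1),X(f,1,0,0),X(f,0,0,1),X(w,0,0,1),X(w,0,1,0),X(t,0,0,1),X(t,1,0,0),X(t,0,1,0)]
'''
r='''def rot(q):
    m=(R.from_euler('z',q[0])*R.from_euler('y',q[1]-q[2])*R.from_euler('x',-q[3])*R.from_euler('y',-q[4])*R.from_euler('x',-q[5])).as_matrix()
    return R.from_matrix(np.c_[-m[:,1],-m[:,2],m[:,0]])
'''
open('kin.py','w').write(s[:i]+r+new+"M=np.vstack([rows(q) for q,p,_ in D]);b=np.concatenate([p for q,p,_ in D])\n")
E
python3 - <<'E'
from kin import *
for cols in([0,1,2,3,4,5,8],[0,1,2,3,4,5,6,7,8],[0,2,3,4,5,8,9,10],[0,2,3,4,5,7,8],[0,2,3,4,5,6,7,8]):
    K,_,rk,_=np.linalg.lstsq(M[:,cols],b,rcond=None); print(cols,rk,K,np.abs(M[:,cols]@K-b).max(),np.linalg.norm(M[:,cols]@K-b))
E
```

```text
[0, 1, 2, 3, 4, 5, 8] 7 [ 0.3189 -0.1127 -0.066   0.4063  0.1015  0.0958  0.1168] 0.1543208821336265 0.19033001049676895
[0, 1, 2, 3, 4, 5, 6, 7, 8] 9 [ 0.0004 -0.0002  0.1604  0.5651  0.4213 -0.0003  0.0003 -0.1597  0.298 ] 0.00018214705491143013 0.00032290505460152915
[0, 2, 3, 4, 5, 8, 9, 10] 8 [ 0.1165 -0.5771 -0.282  -0.0777  0.4895 -0.5369  0.0397 -0.5067] 0.08075196375460053 0.13000539911999417
[0, 2, 3, 4, 5, 7, 8] 7 [ 0.      0.1607  0.5648  0.4219 -0.0001 -0.1599  0.2976] 0.00020605465046114047 0.0003596660303780728
[0, 2, 3, 4, 5, 6, 7, 8] 8 [ 0.      0.1607  0.5649  0.4219 -0.0002  0.     -0.1599  0.2977] 0.0002080558871634941 0.00035815545889740616
```

```bash
cat >> kin.py <<'E'
C=[0,2,3,4,5,7,8]; K=np.linalg.lstsq(M[:,C],b,rcond=None)[0]
LO=np.array([-3.14,-1.21,-1.07,-3.16,-2.99,-3.1])+.02; HI=np.array([3.14,2.06,1.41,2.05,-.16,3.1])-.02
def fk(q): return rows(q)[:,C]@K,rot(q)
def ik(p,r,q0=None,n=40):
    out=[];g=np.random.default_rng(0)
    def e(q): a,t=fk(q); return np.r_[a-p,(t.inv()*r).as_rotvec()*.3]
    for k in range(n):
        s=least_squares(e,np.clip(q0,LO+.01,HI-.01) if q0 is not None and k==0 else g.uniform(LO,HI),bounds=(LO,HI),max_nfev=100)
        if s.cost<1e-9 and not any(np.abs(s.x-o).max()<.05 for o in out): out.append(s.x)
    return out
FLIP=R.from_euler('z',np.pi)
PAD=np.array([.6059,-.1421,.012]);YAW=.1422;S=R.from_euler('z',YAW)
HINGE=PAD+S.apply([-.11,0,.028])
def mir(t,depth): # tcp & frame gripping the tab, mirror angle t
    f=frame(YAW,-t); return HINGE-f.apply([0,0,.135-depth]),f
E
python3 - <<'E'
from kin import *
def show(n,p,f):
    for k,ff in(("",f),("flip",f*FLIP)):
        for q in ik(p,ff,n=25): print(n,k,q.round(2))
for t in(0,.3,.5): show("cover tilt off %.1f"%t,G,frame(.0697,.7-t))
show("pre",G-CF.apply([0,0,.09]),CF)
for t in(-.7,-.35,0): show("mir%.2f"%t,*mir(t,.02))
for h in(.09,.2): show("place",PAD+[0,0,h],frame(YAW,0))
E
```

```text
cover tilt off 0.0 flip [ 0.05  0.34 -0.73 -3.07 -0.2  -0.05]
cover tilt off 0.5  [ 0.65  0.4  -0.47  0.21 -0.54 -0.75]
cover tilt off 0.5 flip [ 0.65  0.4  -0.47  0.21 -0.54  2.39]
mir-0.70  [-0.38  0.08 -0.61 -0.94 -0.41  1.31]
mir-0.70 flip [-0.38  0.08 -0.61 -0.94 -0.41 -1.83]
mir-0.35  [-0.05  0.11 -0.61 -0.14 -0.51  0.3 ]
mir-0.35 flip [-0.05  0.11 -0.61 -0.14 -0.51 -2.84]
mir0.00  [ 0.    0.28 -0.35  0.   -0.93  0.14]
mir0.00 flip [ 0.    0.28 -0.35 -0.   -0.93 -3.  ]
place  [ 0.03  0.49 -0.16  0.   -0.91  0.11]
place flip [ 0.03  0.49 -0.16 -0.   -0.91 -3.03]
place  [ 0.03  0.39 -0.03  0.   -1.15  0.11]
place flip [ 0.03  0.39 -0.03 -0.   -1.15 -3.03]
```

Run:
```python
from kin import *
for phi in np.arange(-1.2,1.21,.2):
    T=R.from_euler('y',phi); f=CF*T
    Gp=COV-CF.apply([0,0,.078])
    for fl in(R.identity(),):
      for n,p,ff in(("G",Gp,f),("pre",Gp-f.apply([0,0,.08]),f),("lift",Gp+[0,0,.12],f),("place",PAD+[0,0,.078],frame(YAW,0)*T)):
        for q in ik(p,ff*fl,n=12): print(round(phi,1),n,q.round(2))
```

```text
-1.2 G [-0.13  0.7  -0.15 -1.42 -1.33  1.56]
-1.2 pre [-0.25  0.66 -0.14 -1.33 -1.42  1.53]
-1.2 lift [-0.11  0.49 -0.12 -1.37 -1.36  1.31]
-1.2 place [-0.45  0.91  0.44 -0.94 -1.87  0.69]
-1.0 G [-0.09  0.59 -0.24 -1.43 -1.11  1.53]
-1.0 pre [-0.21  0.52 -0.25 -1.33 -1.2   1.49]
-1.0 lift [-0.05  0.37 -0.18 -1.32 -1.13  1.23]
-1.0 place [-0.4   0.83  0.37 -0.82 -1.72  0.68]
-0.8 G [-0.02  0.49 -0.31 -1.44 -0.87  1.47]
-0.8 pre [-0.12  0.38 -0.34 -1.32 -0.95  1.4 ]
-0.8 lift [ 0.05  0.27 -0.24 -1.24 -0.88  1.09]
-0.8 place [-0.34  0.75  0.29 -0.69 -1.56  0.65]
-0.6 G [ 0.09  0.4  -0.36 -1.41 -0.6   1.37]
-0.6 pre [ 0.03  0.25 -0.41 -1.27 -0.66  1.23]
-0.6 lift [ 0.22  0.18 -0.3  -1.05 -0.58  0.84]
-0.6 place [-0.26  0.67  0.2  -0.56 -1.39  0.59]
-0.4 G [ 0.28  0.34 -0.39 -1.26 -0.27  1.08]
-0.4 pre [ 0.33  0.16 -0.5  -0.99 -0.27  0.77]
-0.4 lift [ 0.52  0.13 -0.48 -0.49 -0.2   0.14]
-0.4 place [-0.17  0.6   0.09 -0.41 -1.22  0.49]
-0.2 place [-0.07  0.55 -0.03 -0.23 -1.05  0.33]
-0.0 place [ 0.03  0.51 -0.18  0.   -0.89  0.11]
0.2 pre [ 0.5   0.2  -1.    1.97 -0.51 -2.39]
0.2 lift [ 
[... 308 characters left out ...]
.26]
0.6 pre [ 0.95  0.43 -0.79  1.19 -0.98 -2.13]
0.6 lift [ 0.84  0.34 -0.72  1.19 -0.99 -1.93]
0.6 place [ 0.2   0.5  -0.61  0.96 -0.76 -0.87]
0.8 G [ 0.86  0.62 -0.72  1.21 -1.08 -2.17]
0.8 pre [ 1.02  0.57 -0.64  1.01 -1.18 -2.07]
0.8 lift [ 0.89  0.45 -0.62  1.07 -1.2  -1.92]
0.8 place [ 0.22  0.55 -0.68  1.18 -0.88 -1.11]
1.0 G [ 0.9   0.72 -0.59  1.04 -1.27 -2.11]
1.0 pre [ 1.04  0.71 -0.48  0.9  -1.37 -2.03]
1.0 lift [ 0.92  0.56 -0.52  0.98 -1.4  -1.91]
1.0 place [ 0.25  0.61 -0.71  1.31 -1.05 -1.29]
1.2 G [ 0.92  0.83 -0.46  0.92 -1.46 -2.07]
1.2 pre [ 1.03  0.84 -0.33  0.82 -1.56 -2.01]
1.2 lift [ 0.92  0.66 -0.42  0.91 -1.58 -1.91]
1.2 place [ 0.28  0.7  -0.72  1.38 -1.22 -1.42]
```

```bash
cat >> kin.py <<'E'
PHI=R.from_euler('y',.6)
def cg(back=0,up=0): f=CF*PHI; return COV-CF.apply([.02,0,.075])-f.apply([0,0,back])+[0,0,up], f
def pl(up=0,dep=.075): return PAD+S.apply([0,.02,dep])+[0,0,up], frame(YAW,0)*PHI
from scipy.spatial.transform import Slerp
def path(p,r,n=8,q=None,p0=None,r0=None):
    o=manip.observe()
    if q is None: q,p0,r0=o["joint_pos"],np.array(o["tool_pos"]),R.from_rotvec(o["tool_rot"])
    s=Slerp([0,1],R.concatenate([r0,r]))
    for t in np.linspace(0,1,n+1)[1:]:
        c=ik(p0+t*(np.array(p)-p0),s(t),q,1)
        if not c: print("  unreachable at",t); return q
        print("  ",round(t,2),c[0].round(2),"jump" if np.abs(c[0]-q).max()>.5 else ""); q=c[0]
    return q
E
python3 - <<'E'
from kin import *
A=cg(.08,.05);B=cg(.08);Cc=cg();Dd=cg(0,.15);E=pl(.12);F=pl()
delta(*A); q=path(*A)
for s,e,n in((A,B,1),(B,Cc,2),(Cc,Dd,3),(Dd,E,8),(E,F,2)): print(n); q=path(*e,n,q,*s)
E
```

```text
delta [-0.0686  0.02    0.0606] [0.314 0.571 0.075] rows 4.4
   0.12 [ 0.8   0.09 -0.61  0.57 -0.69 -1.19] 
   0.25 [ 0.83  0.12 -0.66  0.71 -0.7  -1.37] 
   0.38 [ 0.86  0.15 -0.7   0.83 -0.73 -1.52] 
   0.5 [ 0.89  0.19 -0.72  0.92 -0.78 -1.65] 
   0.62 [ 0.92  0.23 -0.72  0.99 -0.84 -1.76] 
   0.75 [ 0.95  0.28 -0.72  1.03 -0.91 -1.86] 
   0.88 [ 0.98  0.33 -0.72  1.06 -0.98 -1.93] 
   1.0 [ 1.01  0.39 -0.7   1.07 -1.05 -2.  ] 
1
   1.0 [ 0.98  0.46 -0.75  1.16 -0.99 -2.12] 
2
   0.5 [ 0.89  0.49 -0.78  1.28 -0.94 -2.18] 
   1.0 [ 0.8   0.53 -0.8   1.41 -0.9  -2.25] 
3
   0.33 [ 0.83  0.46 -0.76  1.29 -0.94 -2.11] 
   0.67 [ 0.86  0.39 -0.71  1.19 -0.99 -1.98] 
   1.0 [ 0.88  0.33 -0.65  1.11 -1.05 -1.85] 
8
   0.12 [ 0.81  0.3  -0.66  1.07 -1.   -1.72] 
   0.25 [ 0.74  0.28 -0.66  1.02 -0.97 -1.57] 
   0.38 [ 0.66  0.28 -0.65  0.97 -0.94 -1.42] 
   0.5 [ 0.59  0.28 -0.63  0.92 -0.93 -1.26] 
   0.62 [ 0.51  0.29 -0.59  0.86 -0.93 -1.09] 
   0.75 [ 0.43  0.31 -0.55  0.81 -0.94 -0.93] 
   0.88 [ 0.36  0.33 -0.51  0.77 -0.96 -0.78] 
   1.0 [ 0.28  0.37 -0.45  0.73 -0.99 -0.63] 
2
   0.5 [ 0.27  0.43 -0.54  0.82 -0.88 -0.75] 
   1.0 [ 0.24  0.5  -0.61  0.94 -0.77 -0.89]
```

All legs are smooth and within range. Going to the pre-grasp.

```bash
python3 nudge.py '-.017 .005 .015 .08 .14 .02 .06;-.035 .01 .03 .16 .285 .04 .06;-.05 .015 .045 .235 .43 .056 .06;-.069 .02 .061 .314 .571 .075 .06;-.069 .02 .061 .314 .571 .075 .06;-.069 .02 .061 .314 .571 .075 .06;-.069 .02 .061 .314 .571 .075 .06' | head -3
python3 -c "
from kin import *
delta(*cg(.08));delta(*cg())"
```

```text
clock: 4.6
tool_pos: [0.5201, 0.2524, 0.183]
tool_rot: [-1.792, 2.087, -1.307]
delta [-0.021   0.0296  0.0284] [-0.002 -0.005  0.005] rows 0.9
delta [-0.0214  0.0298  0.1084] [-0.002 -0.005  0.005] rows 2.3
```

```bash
python3 nudge.py '-.021 .03 .028 0 0 0 .06;-.021 .03 .05 0 0 0 .06;-.021 .03 .08 0 0 0 .06;-.021 .03 .108 0 0 0 .06;-.021 .03 .108 0 0 0 .06;-.021 .03 .108 0 0 0 .06'
python3 - <<'E'
from kin import *; from z import *
delta(*cg())
a=manip.read_camera("top")[:,:,::-1];b=manip.read_camera("side")[:,:,::-1]
A=z(a[235:335,170:300],170,235,3);B=z(b[290:400,290:420],290,290,3)
c=np.zeros((330,780,3),np.uint8);c[:A.shape[0],:390]=A;c[:,390:]=B;cv2.imwrite("pics/g.png",c)
E
```

```text
clock: 5.2
tool_pos: [0.566, 0.2094, 0.0893]
tool_rot: [-1.784, 2.092, -1.305]
wrist_force: [0.4, -0.3, 0.6]
opening: 0.0601
grasp_force: 0.0
delta [-0.0027  0.0021  0.0006] [-0.001 -0.005 -0.001] rows 0.1
```

View pics/g.png

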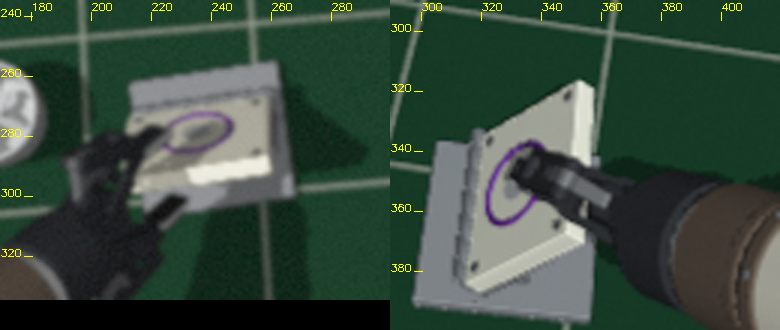

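The fingers straddle the plate's upper edge (top view, gap around (225,290)). Closing, then lifting straight up.

```bash
python3 nudge.py '0 .002 0 0 0 0 .04;0 .002 0 0 0 0 .025;0 .002 0 0 0 0 .018;0 .002 0 0 0 0 .01;0 .002 0 0 0 0 .0;0 .002 0 0 0 0 .0;0 .002 0 0 0 0 .0' 40
python3 -c "
from kin import *
p,f=cg(0,.15);o=manip.observe();delta(o['tool_pos']+np.array([0,0,.16]),R.from_rotvec(o['tool_rot']))"
```

```text
clock: 6.0
tool_pos: [0.5641, 0.211, 0.0878]
tool_rot: [-1.787, 2.087, -1.305]
wrist_force: [-5.3, 2.5, 4.9]
opening: 0.0154
grasp_force: 40.9
delta [ 0.0695 -0.1033 -0.1004] [0. 0. 0.] rows 3.2
```

```bash
python3 nudge.py '.007 -.01 -.01 0 0 0 0;.02 -.03 -.029 0 0 0 0;.035 -.052 -.05 0 0 0 0;.052 -.077 -.075 0 0 0 0;.0695 -.103 -.1 0 0 0 0;.0695 -.103 -.1 0 0 0 0'
python3 -c "
from kin import *
delta(*pl(.12)); path(*pl(.12))"
```

```text
clock: 6.6
tool_pos: [0.5654, 0.212, 0.2516]
tool_rot: [-1.778, 2.087, -1.299]
wrist_force: [1.3, 0.7, -1.2]
opening: 0.0153
grasp_force: 39.7
delta [0.2534 0.0172 0.225 ] [-0.544 -0.023 -0.459] rows 6.8
   0.12 [ 0.82  0.29 -0.65  1.05 -1.02 -1.7 ] 
   0.25 [ 0.74  0.27 -0.65  1.01 -0.98 -1.56] 
   0.38 [ 0.67  0.26 -0.64  0.96 -0.96 -1.4 ] 
   0.5 [ 0.59  0.27 -0.62  0.91 -0.94 -1.25] 
   0.62 [ 0.51  0.28 -0.59  0.85 -0.94 -1.09] 
   0.75 [ 0.43  0.3  -0.55  0.81 -0.95 -0.93] 
   0.88 [ 0.36  0.33 -0.5   0.77 -0.96 -0.77] 
   1.0 [ 0.28  0.37 -0.45  0.73 -0.99 -0.63]
```

```bash
python3 nudge.py '.036 .002 .032 -.078 -.003 -.065 0;.072 .005 .064 -.155 -.006 -.13 0;.108 .007 .096 -.233 -.01 -.197 0;.145 .01 .129 -.31 -.013 -.262 0;.18 .012 .16 -.389 -.016 -.328 0;.217 .015 .193 -.466 -.02 -.393 0;.253 .017 .225 -.544 -.023 -.459 0;.253 .017 .225 -.544 -.023 -.459 0'; python3 nudge.py '0 0 0 0 0 0 0;0 0 0 0 0 0 0' | head -3
python3 - <<'E'
from kin import *; from z import *
delta(*pl(.12))
a=manip.read_camera("top")[:,:,::-1];b=manip.read_camera("side")[:,:,::-1]
A=z(a[225:345,315:425],315,225,3.5);B=z(b[150:300,310:430],310,150,3.5)
c=np.zeros((525,385+420,3),np.uint8);c[:420,:385]=A;c[:,385:]=B;cv2.imwrite("pics/h.png",c[:,:800])
E
```

```text
clock: 7.4
tool_pos: [0.601, -0.1291, 0.2017]
tool_rot: [2.01, -1.752, 0.616]
wrist_force: [-0.2, 0.5, -0.7]
opening: 0.0156
grasp_force: 39.6
clock: 7.6
tool_pos: [0.6013, -0.124, 0.2037]
tool_rot: [2.019, -1.746, 0.624]
delta [ 0.0007 -0.0019 -0.0036] [ 0.007 -0.007  0.005] rows 0.1
```

View pics/h.png

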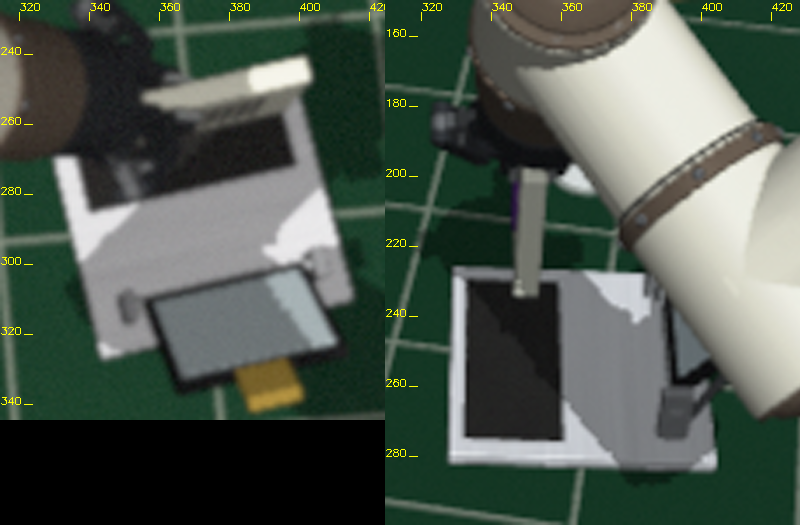

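```bash
cat > h.py <<'E'
from kin import *
o=manip.observe(); t=R.from_rotvec(o["tool_rot"]); f=t*PHI.inv()
m=np.c_[-f.as_matrix()[:,1],-f.as_matrix()[:,0],-f.as_matrix()[:,2]]; c=R.from_matrix(m) # cover axes: x=-toolY,y=-toolX,z=-toolZ
m=f.as_matrix(); c=R.from_matrix(np.c_[-m[:,1],-m[:,0],-m[:,2]])
org=np.array(o["tool_pos"])-c.apply([0,.02,.075]); print("nominal cover",org,c.as_euler('ZYX'))
L=[("side",(8,60,0),(514,293)),("side",(-8,60,0),(538,297)),("side",(-8,60,100),(545,170)),("top",(8,-60,100),(308,57)),("top",(-8,-60,100),(312,78)),("top",(-8,-60,0),(303,107))]
O={"top":(0,315,225),"side":(385,310,150)}
pix=lambda n,q:(np.array(q)-[O[n][0],0])/3.5+[O[n][1]-.5,O[n][2]-.5]
for n,mm,q in L: print(n,mm,(pix(n,q)-proj(n,org+c.apply(np.array(mm)/1000)))[0].round(2))
def r(v): cc=R.from_rotvec(v[3:])*c; return np.r_[np.concatenate([(proj(n,org+v[:3]+cc.apply(np.array(mm)/1000))-pix(n,q)).ravel() for n,mm,q in L]),v[3:]*20]
s=least_squares(r,np.zeros(6)); print("correction",s.x,s.fun.round(1))
E
python3 h.py
```

```text
nominal cover [ 0.6039 -0.1436  0.1295] [ 0.1434  0.0079 -0.0071]
side (8, 60, 0) [-0.42 -0.42]
side (-8, 60, 0) [-0.55  0.54]
side (-8, 60, 100) [-1.11 -2.51]
top (8, -60, 100) [0.89 0.82]
top (-8, -60, 100) [ 0.15 -0.07]
top (-8, -60, 0) [ 4.2  -0.54]
correction [ 0.0004 -0.005   0.0001 -0.0244  0.0036 -0.0209] [-0.  -0.7  0.1 -1.6  0.3  2.2  0.5 -0.9  1.1  0.  -2.   0.6 -0.5  0.1
 -0.4]
```

Cover is held upright above the pad, and its end face's lower corners at side px about (347,233)/(353,234) agree with the nominal pose to about 1 px. Descending.

```bash
python3 -c "
from kin import *
delta(*pl(.06));delta(*pl(.006))"
```

```text
delta [-0.0333 -0.0021  0.0467] [ 0.006 -0.007  0.005] rows 1.1
delta [-0.0641 -0.0025  0.091 ] [ 0.006 -0.007  0.005] rows 2.2
```

```bash
python3 nudge.py '-.016 -.002 .023 .006 -.007 .005 0;-.033 -.002 .047 .006 -.007 .005 0;-.045 -.0025 .063 .006 -.007 .005 0;-.056 -.0025 .079 .006 -.007 .005 0;-.064 -.0025 .091 .006 -.007 .005 0;-.064 -.0025 .091 .006 -.007 .005 0;-.064 -.0025 .091 .006 -.007 .005 0'
python3 -c "
from kin import *
delta(*pl(0.0))"
```

```text
clock: 8.4
tool_pos: [0.6036, -0.1225, 0.0937]
tool_rot: [2.025, -1.755, 0.627]
wrist_force: [-0.1, 0.0, -1.5]
opening: 0.0154
grasp_force: 39.6
delta [-0.004   0.0005  0.0054] [-0.001 -0.     0.   ] rows 0.1
```

Down in small steps until contact.

```bash
python3 nudge.py '-.0012 0 .0016 0 0 0 0;-.0023 0 .0033 0 0 0 0;-.0023 0 .0033 0 0 0 0' | sed -n 2,4p; python3 nudge.py '-.0012 0 .0016 0 0 0 0;-.0023 0 .0033 0 0 0 0;-.0023 0 .0033 0 0 0 0' | sed -n 2,4p
```

```text
tool_pos: [0.6034, -0.1231, 0.0895]
tool_rot: [2.024, -1.757, 0.627]
wrist_force: [-0.2, -0.2, -1.5]
tool_pos: [0.6041, -0.1232, 0.0874]
tool_rot: [2.022, -1.755, 0.631]
wrist_force: [-3.3, 3.9, 7.8]
```

```bash
python3 nudge.py '0 0 0 0 0 0 .016;0 0 0 0 0 0 .02;0 0 0 0 0 0 .03;0 0 0 0 0 0 .045;0 0 0 0 0 0 .045'
python3 - <<'E'
from kin import *; from z import *
b=manip.read_camera("side")[:,:,::-1];a=manip.read_camera("top")[:,:,::-1]
A=z(a[225:345,315:425],315,225,3.5);B=z(b[170:300,310:430],310,170,3.5)
c=np.zeros((455,385+420,3),np.uint8);c[:420,:385]=A;c[:,385:]=B;cv2.imwrite("pics/r.png",c[:,:800])
E
```

```text
clock: 9.5
tool_pos: [0.6032, -0.1234, 0.0849]
tool_rot: [2.023, -1.756, 0.626]
wrist_force: [-0.2, -0.6, -0.3]
opening: 0.0451
grasp_force: 0.0
```

View pics/r.png

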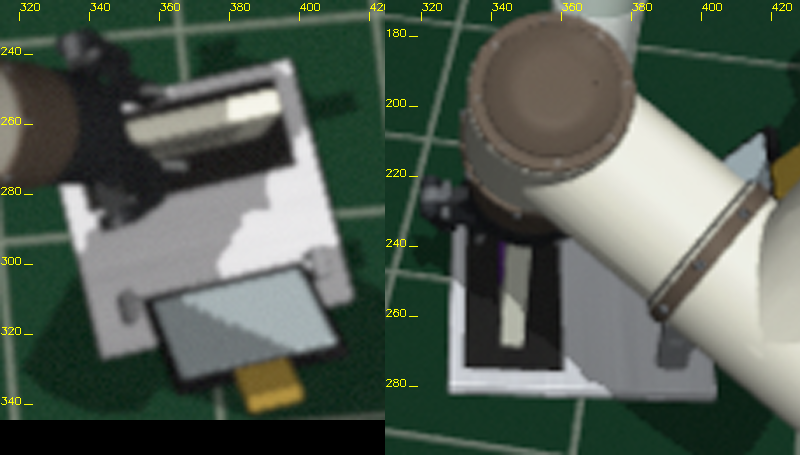

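The cover stands on the pad (side view: end face foot at about (344,269)-(349,270), inside the pad 333–360), and the fingers are open and clear. Planning the mirror grip.

```bash
cat >> kin.py <<'E'
def mg(t,phi=0,back=0,depth=.018,dy=0,hz=0):
    f0=frame(YAW,-t); f=f0*R.from_euler('y',phi); return HINGE+[0,0,hz]-f0.apply([dy,0,.135-depth])-f.apply([0,0,back]),f
E
python3 - <<'E'
from kin import *
o=manip.observe();f=R.from_rotvec(o["tool_rot"]);U=(np.array(o["tool_pos"])-f.apply([0,0,.16]),f)
print("up");q0=path(*U,3); delta(*U)
for phi in(-.6,-.4,0,.3,.6):
    print("phi",phi); q=path(*mg(-.7,phi,.08),8,q0,*U); q=path(*mg(-.7,phi),2,q,*mg(-.7,phi,.08))
    for k in range(1,5): a=-.7+.175*(k-1);q=path(*mg(a+.175,phi),1,q,*mg(a,phi))
E
```

```text
up
   0.33 [ 0.32  0.45 -0.56  0.81 -0.87 -0.81] 
   0.67 [ 0.39  0.4  -0.49  0.72 -0.98 -0.75] 
   1.0 [ 0.45  0.36 -0.41  0.65 -1.1  -0.7 ] 
delta [ 0.   -0.   -0.16] [0. 0. 0.] rows 3.2
phi -0.6
   0.12 [ 0.39  0.25 -0.52  0.6  -0.91 -0.62] 
   0.25 [ 0.3   0.16 -0.59  0.5  -0.75 -0.46] 
   0.38 [ 0.2   0.1  -0.6   0.29 -0.63 -0.19] 
   0.5 [ 0.05  0.07 -0.54 -0.05 -0.62  0.24] 
   0.62 [-0.18  0.08 -0.43 -0.42 -0.74  0.72] 
   0.75 [-0.43  0.13 -0.35 -0.67 -0.94  1.1 ] 
   0.88 [-0.64  0.22 -0.29 -0.82 -1.16  1.36] 
   1.0 [-0.8   0.32 -0.24 -0.89 -1.36  1.53] 
   0.5 [-0.75  0.34 -0.28 -0.93 -1.28  1.55] 
   1.0 [-0.69  0.38 -0.31 -0.97 -1.21  1.58] 
   1.0 [-0.58  0.35 -0.25 -0.84 -1.21  1.3 ] 
   1.0 [-0.48  0.37 -0.17 -0.72 -1.25  1.04] 
   1.0 [-0.4   0.41 -0.09 -0.61 -1.33  0.82] 
   1.0 [-0.33  0.47  0.01 -0.53 -1.43  0.64] 
phi -0.4
   0.12 [ 0.4   0.26 -0.53  0.63 -0.92 -0.66] 
   0.25 [ 0.33  0.16 -0.62  0.58 -0.75 -0.57] 
   0.38 [ 0.24  0.08 -0.68  0.46 -0.61 -0.4 ] 
   0.5 [ 0.14  0.03 -0.67  0.2  -0.52 -0.08] 
   0.62 [-0.03  0.01 -0.58 -0.19 -0.56  0.4 ] 
   0.75 [
[... 1001 characters left out ...]
0.78] 
   0.25 [ 0.41  0.19 -0.69  0.79 -0.84 -0.88] 
   0.38 [ 0.36  0.1  -0.83  0.91 -0.7  -0.98] 
   0.5 [ 0.26  0.02 -0.97  1.09 -0.56 -1.11] 
  unreachable at 0.625
  unreachable at 0.5
  unreachable at 1.0
  unreachable at 1.0
   1.0 [ 0.12  0.14 -0.79  0.61 -0.54 -0.52] jump
   1.0 [ 0.16  0.24 -0.59  0.43 -0.79 -0.33] 
phi 0.6
   0.12 [ 0.45  0.29 -0.56  0.73 -0.99 -0.83] 
   0.25 [ 0.44  0.21 -0.71  0.85 -0.89 -0.98] 
   0.38 [ 0.41  0.14 -0.85  1.   -0.8  -1.15] 
   0.5 [ 0.34  0.07 -0.99  1.2  -0.71 -1.34] 
  unreachable at 0.625
  unreachable at 0.5
  unreachable at 1.0
  unreachable at 1.0
   1.0 [ 0.13  0.17 -0.97  1.22 -0.64 -1.13] 
   1.0 [ 0.23  0.26 -0.79  0.89 -0.81 -0.82]
```

```bash
python3 nudge.py '0 0 -.02 0 0 0 .05;0 0 -.05 0 0 0 .05;0 0 -.1 0 0 0 .05;0 0 -.15 0 0 0 .05;0 0 -.2 0 0 0 .05;0 0 -.2 0 0 0 .05' | head -3
python3 - <<'E'
from kin import *
P_=mg(-.7,-.4,.1,dy=.005); delta(*P_); path(*P_)
E
```

```text
clock: 10.2
tool_pos: [0.5908, -0.0071, 0.2567]
tool_rot: [2.033, -1.762, 0.638]
delta [0.1093 0.2503 0.139 ] [ 0.711 -0.955  0.075] rows 8.0
   0.12 [ 0.45  0.22 -0.47  0.58 -1.01 -0.63] 
   0.25 [ 0.38  0.12 -0.57  0.53 -0.84 -0.55] 
   0.38 [ 0.29  0.04 -0.64  0.42 -0.69 -0.39] 
   0.5 [ 0.17 -0.02 -0.64  0.19 -0.6  -0.1 ] 
   0.62 [-0.01 -0.04 -0.57 -0.16 -0.61  0.36] 
   0.75 [-0.28 -0.01 -0.47 -0.52 -0.76  0.85] 
   0.88 [-0.55  0.05 -0.4  -0.75 -0.97  1.22] 
   1.0 [-0.78  0.15 -0.35 -0.87 -1.18  1.46]
```

```bash
python3 nudge.py '.014 .031 .017 .089 -.119 .009 .05;.027 .063 .035 .178 -.239 .019 .05;.041 .094 .052 .267 -.358 .028 .05;.055 .125 .07 .355 -.478 .038 .05;.068 .156 .087 .444 -.597 .047 .05;.082 .188 .104 .533 -.716 .056 .05;.096 .219 .122 .622 -.836 .066 .05;.109 .25 .139 .711 -.955 .075 .05' | head -3; python3 nudge.py '0 0 0 0 0 0 .05;0 0 0 0 0 0 .05'|head -3
python3 - <<'E'
from kin import *
delta(*mg(-.7,-.4,.1,dy=.005));delta(*mg(-.7,-.4,.05,dy=.005)); print(manip.observe()["joint_pos"])
E
```

```text
clock: 11.0
tool_pos: [0.3992, -0.1812, 0.2007]
tool_rot: [-2.148, 1.715, -0.29]
clock: 11.2
tool_pos: [0.3993, -0.1827, 0.2001]
tool_rot: [-2.147, 1.724, -0.29]
delta [ 0.0198  0.0327 -0.016 ] [ 0.284 -0.289 -0.017] rows 2.7
delta [0.0056 0.019  0.03  ] [ 0.284 -0.289 -0.017] rows 2.7
[-0.2587 -0.0128 -0.5158 -0.3733 -0.7546  0.7097]
```

```bash
python3 nudge.py '.007 .011 -.005 .095 -.096 -.006 .05;.013 .022 -.01 .19 -.19 -.01 .05;.02 .033 -.016 .284 -.289 -.017 .05;.02 .033 -.016 .284 -.289 -.017 .05;.02 .033 -.016 .284 -.289 -.017 .05;.02 .033 -.016 .284 -.289 -.017 .05'|head -3
python3 - <<'E'
from kin import *
delta(*mg(-.7,-.4,.1,dy=.005));delta(*mg(-.7,-.4,0,dy=.005));path(*mg(-.7,-.4,0,dy=.005),3)
E
```

```text
clock: 11.8
tool_pos: [0.3691, -0.2087, 0.1993]
tool_rot: [-1.898, 1.408, -0.198]
delta [ 0.0011  0.0003 -0.0016] [0.003 0.003 0.002] rows 0.0
delta [ 0.0014 -0.0001  0.0984] [0.003 0.003 0.002] rows 2.0
   0.33 [-0.72  0.18 -0.38 -0.9  -1.11  1.48] 
   0.67 [-0.68  0.22 -0.4  -0.94 -1.04  1.51] 
   1.0 [-0.63  0.26 -0.41 -0.99 -0.98  1.54]
```

```bash
python3 nudge.py '.001 0 .02 0 0 0 .04;.001 0 .045 0 0 0 .04;.001 0 .07 0 0 0 .04;.001 0 .098 0 0 0 .04;.001 0 .098 0 0 0 .04;.001 0 .098 0 0 0 .04'
python3 - <<'E'
from kin import *; from z import *
delta(*mg(-.7,-.4,0,dy=.005))
b=manip.read_camera("side")[:,:,::-1];a=manip.read_camera("top")[:,:,::-1]
A=z(a[240:355,315:425],315,240,3.5);B=z(b[190:300,310:430],310,190,3.5)
c=np.zeros((402,385+420,3),np.uint8);c[:A.shape[0],:385]=A;c[:B.shape[0],385:]=B;cv2.imwrite("pics/m.png",c[:,:800])
E
```

```text
clock: 12.4
tool_pos: [0.4216, -0.1622, 0.131]
tool_rot: [-1.901, 1.403, -0.199]
wrist_force: [-0.3, 0.0, 0.2]
opening: 0.0401
grasp_force: 0.0
delta [0.0015 0.0011 0.0005] [0.003 0.005 0.007] rows 0.1
```

View pics/m.png

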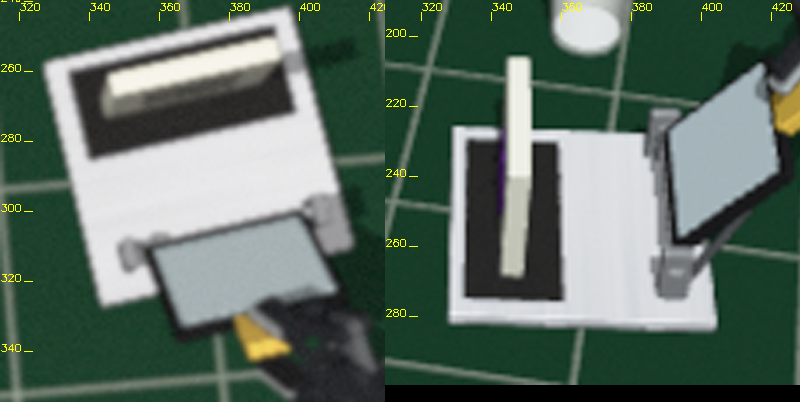

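Cover stands square and centred on the pad (side view foot (342–350,269)), and the fingers straddle the yellow tab. Closing.

```bash
python3 nudge.py '.001 .001 0 0 0 0 .025;.001 .001 0 0 0 0 .018;.001 .001 0 0 0 0 .012;.001 .001 0 0 0 0 0;.001 .001 0 0 0 0 0;.001 .001 0 0 0 0 0' 30
python3 - <<'E'
from kin import *
o=manip.observe();r0=R.from_rotvec(o["tool_rot"]);p0=np.array(o["tool_pos"])
for hz in(0,):
  delta(*mg(-.7,-.4,0,dy=.005))
H=HINGE
ax=S.apply([0,1,0])
q=None
for a in(.1,.2,.3,.4,.5,.6,.7):
    rr=R.from_rotvec(ax*a); print(a,end=" ");delta(H+rr.apply(p0-H),rr*r0)
E
```

```text
clock: 13.1
tool_pos: [0.421, -0.1654, 0.1303]
tool_rot: [-1.896, 1.407, -0.202]
wrist_force: [-3.3, -1.5, 6.2]
opening: 0.011
grasp_force: 32.2
delta [-0.0013 -0.0002  0.0018] [0.    0.002 0.004] rows 0.0
0.1 delta [ 0.0003 -0.0118  0.0005] [-0.092 -0.     0.039] rows 0.7
0.2 delta [ 0.001  -0.0235  0.0021] [-0.184 -0.001  0.078] rows 1.3
0.3 delta [ 0.0022 -0.0349  0.0048] [-0.276 -0.001  0.117] rows 2.0
0.4 delta [ 0.0038 -0.046   0.0085] [-0.368 -0.001  0.156] rows 2.7
0.5 delta [ 0.0058 -0.0567  0.0132] [-0.46  -0.002  0.196] rows 3.3
0.6 delta [ 0.0083 -0.0667  0.0189] [-0.552 -0.002  0.235] rows 4.0
0.7 delta [ 0.0111 -0.0762  0.0254] [-0.644 -0.002  0.274] rows 4.7
```

```bash
python3 nudge.py '0 -.006 0 -.046 0 .02 0;.0003 -.0118 .0005 -.092 0 .039 0;.0006 -.0177 .0012 -.138 0 .058 0;.001 -.0235 .0021 -.184 0 .078 0;.0016 -.0292 .0034 -.23 0 .098 0;.0022 -.0349 .0048 -.276 0 .117 0;.003 -.0405 .0066 -.322 0 .137 0;.0038 -.046 .0085 -.368 0 .156 0'
cat > sw.py <<'E'
from kin import *; import sys
o=manip.observe();r0=R.from_rotvec(o["tool_rot"]);p0=np.array(o["tool_pos"]); m=(S.inv()*r0*R.from_euler('y',.4)).as_matrix()
lean=np.arctan2(m[0,2],-m[2,2]); print("tool lean (mirror ~)",-lean,"wf",o["wrist_force"])
ax=S.apply([0,1,0])
for a in np.linspace(0,lean,5)[1:]:
    rr=R.from_rotvec(ax*a);delta(HINGE+rr.apply(p0-HINGE),rr*r0)
E
python3 sw.py
```

```text
clock: 13.9
tool_pos: [0.462, -0.1595, 0.1528]
tool_rot: [-2.062, 1.674, 0.145]
wrist_force: [-1.3, -0.9, 1.7]
opening: 0.0114
grasp_force: 31.7
tool lean (mirror ~) -0.2992607768640882 wf [-1.3199 -0.8688  1.6632]
delta [ 0.0002 -0.0088  0.0003] [-0.069 -0.     0.029] rows 0.5
delta [ 0.0006 -0.0176  0.0012] [-0.138 -0.001  0.058] rows 1.0
delta [ 0.0012 -0.0263  0.0027] [-0.207 -0.001  0.087] rows 1.5
delta [ 0.0021 -0.0348  0.0048] [-0.276 -0.001  0.117] rows 2.0
```

Low forces. Finishing the swing gently.

```bash
python3 nudge.py '.0001 -.0044 .0001 -.035 0 .015 0;.0002 -.0088 .0003 -.069 0 .029 0;.0004 -.0132 .0007 -.104 0 .044 0;.0006 -.0176 .0012 -.138 0 .058 0;.0009 -.022 .002 -.172 0 .072 0;.0012 -.0263 .0027 -.207 0 .087 0;.0017 -.031 .0037 -.242 0 .102 0;.002 -.0348 .0048 -.276 0 .117 0'; python3 nudge.py '0 0 0 0 0 0 0;0 0 0 0 0 0 0'
python3 - <<'E'
exec(open('sw.py').read())
from z import *
b=manip.read_camera("side")[:,:,::-1];a=manip.read_camera("top")[:,:,::-1]
A=z(a[240:355,315:425],315,240,3.5);B=z(b[170:300,310:430],310,170,3.5)
c=np.zeros((455,385+420,3),np.uint8);c[:A.shape[0],:385]=A;c[:B.shape[0],385:]=B;cv2.imwrite("pics/e.png",c[:,:800])
E
```

```text
clock: 14.7
tool_pos: [0.4965, -0.1546, 0.158]
tool_rot: [-2.155, 1.863, 0.436]
wrist_force: [0.3, -1.3, 2.7]
opening: 0.0115
grasp_force: 31.8
clock: 14.9
tool_pos: [0.4966, -0.1546, 0.158]
tool_rot: [-2.155, 1.861, 0.435]
wrist_force: [-0.3, -2.1, 4.2]
opening: 0.0111
grasp_force: 32.0
tool lean (mirror ~) -0.001302562063879874 wf [-0.3444 -2.0819  4.2033]
delta [ 0. -0.  0.] [-0. -0.  0.] rows 0.0
delta [ 0.     -0.0001  0.    ] [-0.001 -0.     0.   ] rows 0.0
delta [ 0.     -0.0001  0.    ] [-0.001 -0.     0.   ] rows 0.0
delta [ 0.     -0.0002  0.    ] [-0.001 -0.     0.001] rows 0.0
```

View pics/e.png

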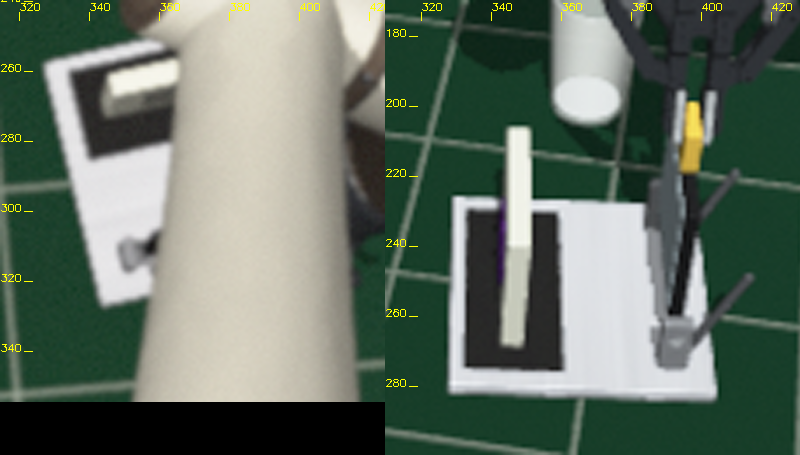

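The mirror stands upright in the grip, with the tab at side px about (397,208), and the cover is undisturbed. Checking the mirror's tilt independently from its edge's slope.

Run:
```python
from kin import *
px_=lambda X:(proj("side",X)-[309.5,169.5])*3.5+[385,0]
for t in(-.1,-.05,0,.05,.1):
    r=S*R.from_euler('y',t); print(t,px_(np.array([HINGE+r.apply([0,.06,.03]),HINGE+r.apply([0,.06,.105]),HINGE+r.apply([0,.018,.135])])).round(0).tolist())
```

```text
-0.1 [[686.0, 294.0], [712.0, 215.0], [717.0, 138.0]]
-0.05 [[684.0, 294.0], [704.0, 214.0], [707.0, 137.0]]
0 [[682.0, 294.0], [695.0, 214.0], [696.0, 136.0]]
0.05 [[679.0, 294.0], [687.0, 214.0], [686.0, 136.0]]
0.1 [[677.0, 294.0], [679.0, 214.0], [676.0, 136.0]]
```

```bash
python3 nudge.py '0 0 0 0 0 0 0;0 0 0 0 0 0 0;0 0 0 0 0 0 0;0 0 0 0 0 0 0;0 0 0 0 0 0 0' && python3 -c "
from cell import manip
print(manip.finish_job())"
```

```text
clock: 15.5
tool_pos: [0.4964, -0.1546, 0.158]
tool_rot: [-2.155, 1.861, 0.434]
wrist_force: [-0.6, -1.9, 5.2]
opening: 0.0115
grasp_force: 32.1
the job is handed in; nothing more can be done
None
```

The job is handed in after about 15.5 s of robot time (no verdict was returned): the cover stands released and square on the black pad, and the mirror is gripped at about 32 N within roughly 0.03 rad of upright.

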